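# Set the ratchet to press and tighten the gluing press

### The job

Two freshly glued wooden blocks wait in the green gluing press, but its ratchet is still set to release. Flip the orange direction lever fully over from the red mark to the green one, swing the handle back well past its middle to make sure that it now free-wheels without moving the plate, then pump the handle until the plate presses the blocks firmly. Stop as soon as the handle has clearly stiffened, without crushing the glue joint or shifting the blocks, let go and leave the other things alone.

Things in the scene. Friction and masses are not known exactly. Their poses are not given: they have to be found in the camera images.
- press: green gluing press fixed to the bench: base 170 x 250 x 18 mm, bed top at 26 mm, columns 95 mm left and right of the middle with nuts up to 204 mm, bridge from 152 to 178 mm. Origin: centre of the underside, on the vertical axis of the screw and of the handle's swing; z up, x to the back; the front (-x, handle side) faces the robot
- head_top (a point): centre of the top of the steel ratchet head, 212 mm above the bench; the head is a drum 94 mm wide and 30 mm tall that turns with the handle. A 21 mm thick screw stands up out of its middle, to 250 mm at most. The pivot of the direction lever lies on the head 32 mm from here towards the knob. The ratchet has 18 teeth: up to 0.35 rad of a driving stroke is lost before it bites
- plate: pressing plate of the press, dark steel with a rubber underside, 95 x 110 x 12 mm, guided on the columns; it only goes up and down. Origin: centre of its underside, which starts 7 to 13 mm above the upper block. It moves 5 mm per radian driven and stays where it is left, also under load
- handle (a joint): swing of the ratchet handle (rad), -1.25 to 1.25: 0 = pointing to the press's front, growing clockwise seen from above (knob towards the press's +y side); starts at 0.5 to 0.85. It stays where it is left. Lever on green: growing strokes lower the plate, backward strokes free-wheel. Lever on red: backward strokes raise the plate, growing ones free-wheel
- knob (a point): middle of the black upright round knob on the handle, 27 mm across, 160 mm from the press's axis; point 238 mm, grip 203 to 261 mm above the bench, handle bar (18 mm wide) below. Sideways force at the knob: 2 to 3 N free-wheeling; driving the plate down freely 9 to 13 N in motion, 3 to 6 N left when stopped; on the blocks it rises within 3 cm of travel: 15 N (9 to 11 N left) is right, 19 N too much
- lever (a joint): direction lever on the ratchet head (rad): 0 = release (tab at the red mark, towards the press's -y side), 1 = press (green mark), growing clockwise seen from above; starts at 0 to 0.08. At 0.5 it points straight to the knob. It turns with the handle. Over-centre: 3 to 4 N sideways on the tab moves it, past the middle it snaps over and rests on its stop
- lever_tab (a point): middle of the orange upright tab at the end of the direction lever: 16 mm long, 9 mm wide across the push, from 213 to 232 mm above the bench, 36 mm from the lever's pivot. The handle bar under it has its top at 202 mm
- lower_block: dark sawn wooden block 85 x 60 x 48 mm lying on the press's bed, origin at the centre of its underside
- upper_block: dark sawn wooden block 75 x 46 x 40 mm lying on the lower block (top at 114 mm above the bench), origin at the centre of its underside; not to be shifted
- glue_bottle: white squeeze bottle with orange nozzle, 43 mm wide, 120 mm tall, standing at the left of the press; bystander, origin at the centre of its underside
- sanding_block: cork sanding block 112 x 64 x 32 mm lying at the right of the press; bystander, origin at the centre of its underside
- mix_cup: clear mixing cup with blue paint, 57 mm wide, 48 mm tall, standing at the right behind the press; bystander, origin at the centre of its underside

How it is judged:
By the outcome, as a careful person would: the job done as asked, in the order asked, and still so for the second after the job is handed in, with the robot touching nothing.
It also fails if it takes over 72 s, if anything falls off the work surface, if the arm or the gripper's body presses on something with over 40 N, if the wrist force passes 120 N, or if a joint passes its speed limit or range.

### The arm

A 6-joint arm with a two-finger parallel gripper is mounted at the origin on a cart in front of the work surface, level with it; the furniture and walls round the work are solid. World frame = base frame: x ahead of the robot, y to its left, z up, the work surface at z = 0. Lengths are in mm, angles in rad, forces in N, time in s.
With the tool pointing down it reaches from about 325 to 925 mm from the base axis. Payload 3.1 kg.
Tool frame: the origin (TCP) lies midway between the tips of the shut fingers; the grasp point (between the pads) lies 19 mm behind it; z points along the fingers, y is the line along which they close (so a half turn about z gives the same grasp; the last joint's range is limited). The gripper opens to 85 mm and grips with 20 to 120 N. Pads are 22 mm wide; open, the fingers measure 114 mm over their backs; the gripper's body (76 mm by 85 mm) begins 54 mm behind the grasp point. The pads swing forward as they close: fully open they stand 13 mm farther back than shut.
Start: joints at [1.208, 0.217, 1.613, -0, 1.311, -0.112], TCP at [155.092, 605.463, 231.3] pointing down, gripper open.
Joint ranges: [-2.75, 2.75], [-0.78, 2.1], [0.31, 2.55], [-1.13, 4.27], [0.13, 2.63], [-2.58, 2.58]. Speed limits (rad/s): [2.79, 2.79, 3.14, 3.14, 3.14, 3.14].

### API

Orientations are given as a unit quaternion [w, x, y, z].
In Python, from rig import monitor, capture, get_calibration, job gives the robot as it stands.
- The arm moves only by the shell command python3 -m handwheel 'ROWS' [FORCE]. ROWS is JSON, a list of rows, each an object of numbers: "dx", "dy", "dz": the shift along the world's x, y, z in m; "yaw": the turn about the world's z in rad; "jaw": the closure, from 0 (fully open) to 1 (shut). In form: [{"dx": .., "dy": .., "dz": .., "yaw": .., "jaw": ..}, ...]. A call has 1 to 5 rows; each row shifts and turns the commanded pose from where the row before left it; what a row does not reach is not made up. A row lasts 1/8 s, in which the tool goes at most 62.5 mm and 10.7 degrees, less where a joint would pass 70% of its speed; a pose out of reach is approached as far as the arm can. A call is refused whole if a number of a shift passes 0.0625 or a number of a turn 0.188, either way. A call with a gripper value outside its range is refused whole. The fingers move at their own pace and stop on an object; FORCE is the grip in N (left out, the last holds). Time passes only in rows, so rows that do not move let the fingers close. It gives the time, the measured TCP pose, the force, the opening and the grip force at its end, in the units of the state.
- monitor.get_obs(): the state, without advancing time (a new reading comes with each control period).
- capture(name): name is "scene" or "top" or "wrist"; returns the picture (480x640x3 uint8, blue, green, red); there is no depth.
- get_calibration(name): a dict with "intrinsics" (3x3 intrinsics, pixels), "origin" and "attitude" of the camera in the world. Camera axes: x right, y down, z forward; pixel columns grow to the right and rows downward; lengths in mm; the calibration is good to about 2 mm. The wrist camera is an equidistant fisheye: a pixel r from the principal point sees the ray r / f radians off the axis. A picture is of the moment at which its call begins: read the wrist's pose just before it. get_calibration takes no time and is no camera call; for the wrist camera it gives the pose at the moment of the call.
- job.close_job(): hands the job in; it is judged then, once.
The state is a dict: "clock": time; "qpos": joint angles; "joint_vel": joint speeds; "joint_torque": joint torques, N m; "position": TCP position; "tcp_rot": TCP orientation; "force": force on the tool from outside, world axes, zero at the start; "moment": the same for the moment, N m; "width": finger opening in mm; "gripper_force": force on a finger pad.
Only numpy, scipy, OpenCV 4.12 (cv2) and the standard library are available. Lean on these libraries where they do the work, as an engineer would, in place of code of your own. Each camera call takes 0.05 s, during which the arm holds its last target. There are 200 camera calls.

## Working session

There is one attempt and no reset: what is moved stays moved. The work goes in short steps, Python scripts to look and compute and a shell command to move; the robot and the scene stay as the last step left them, time stands still between calls to the robot, and variables do not carry over. Pictures are saved under pics/ and viewed, at most 10 in all, crops included, and the job is handed in when it is done.

```bash
mkdir -p pics
python3 - <<'E'
from rig import monitor,capture,get_calibration
import cv2
o=monitor.get_obs();print(o)
for n in("scene","top"):
    c=get_calibration(n);print(n,c)
    cv2.imwrite(f"pics/{n}0.png",capture(n))
E
```

```text
{'clock': 0.0, 'qpos': array([ 1.20778666e+00,  2.17788460e-01,  1.61493435e+00, -1.99601005e-06,
        1.31128325e+00, -1.12180636e-01]), 'joint_vel': array([ 9.96429273e-04, -3.39934838e-04, -3.66354238e-04, -9.59399375e-04,
       -1.17758003e-03, -3.12966757e-05]), 'joint_torque': array([ 2.08904486e-03, -3.96833968e+01, -3.03864527e+01, -8.17892987e-05,
        9.61161044e-03, -1.51806887e-07]), 'position': array([154.80603339, 604.68467542, 229.94687253]), 'tcp_rot': array([-2.83079705e-04,  1.25085658e-01,  9.92145212e-01, -1.17302985e-03]), 'force': array([ 0.39254168,  0.20617343, -0.15892937]), 'moment': array([-0.00446716, -0.09994781,  0.02627493]), 'gripper_force': 0.0, 'width': 85.36351150684689}
scene {'intrinsics': array([[557.90326735,   0.        , 322.73676657],
       [  0.        , 557.90326735, 242.23462329],
       [  0.        ,   0.        ,   1.        ]]), 'origin': array([-116.29178762, -340.78355006,  820.90985562]), 'attitude': array([-0.35921452,  0.77190978, -0.47229578,  0.22815985])}
top {'intrinsics': array([[458.76838942,   0.        , 316.7347988 ],
       [  0.        , 458.76838942, 237.97625614],
       [  0.        ,   0.        ,   1.        ]]), 'origin': array([ 543.14627979,   30.64399913, 1135.10848367]), 'attitude': array([-0.02583364,  0.71109088, -0.701725  ,  0.03555861])}
```

View pics/top0.png

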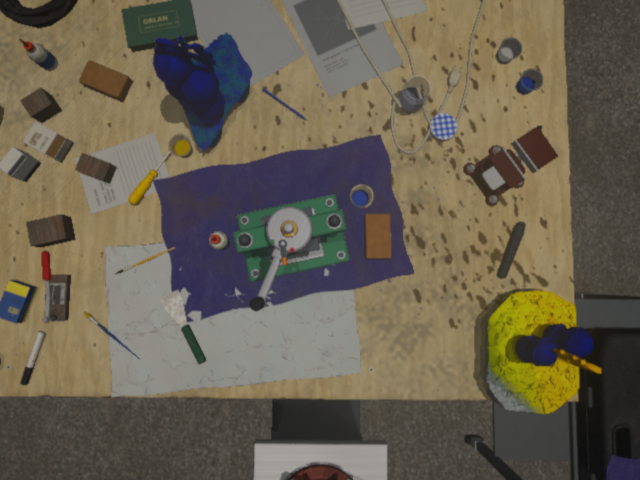

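View pics/scene0.png

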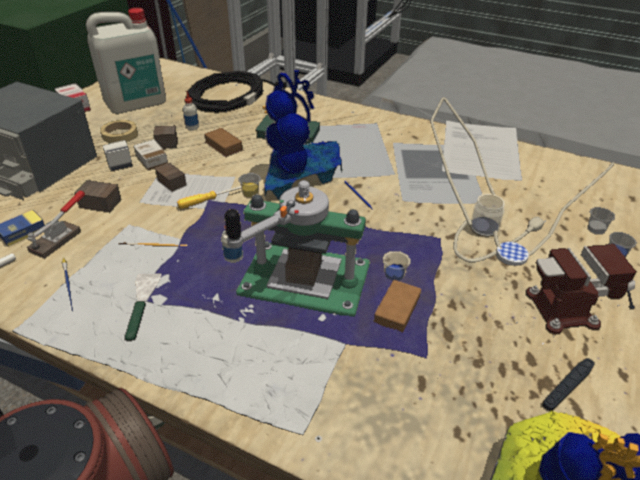

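The top view shows the press: head at about (289,229), knob at (258,303), orange tab at (284,260) and column nuts near (246,240) and (334,221). The press's yaw is about +0.2 and the handle about +0.6. Next I'll measure these more precisely.

```bash
cat > h.py <<'E'
import cv2,numpy as np
from rig import monitor,capture,get_calibration
from scipy.spatial.transform import Rotation as R
def rot(q): return R.from_quat([q[1],q[2],q[3],q[0]]).as_matrix()
def ray(c,u,v,fish=False):
    K=c["intrinsics"];a=(u-K[0,2])/K[0,0];b=(v-K[1,2])/K[1,1]
    if fish:
        t=np.hypot(a,b);d=np.array([np.sin(t)*a/t,np.sin(t)*b/t,np.cos(t)])
    else: d=np.array([a,b,1.])
    return c["origin"],rot(c["attitude"])@d
def onz(c,u,v,z,fish=False):
    o,d=ray(c,u,v,fish);return o+d*(z-o[2])/d[2]
E
python3 - <<'E'
from h import *
im=cv2.imread("pics/top0.png");c=get_calibration("top")
hsv=cv2.cvtColor(im,cv2.COLOR_BGR2HSV)
def blobs(m,z,name,box):
    x0,y0,x1,y1=box
    n,_,s,ce=cv2.connectedComponentsWithStats(m[y0:y1,x0:x1].astype(np.uint8))
    for i in range(1,n):
        if s[i,4]>5: print(name,s[i,4],(ce[i]+[x0,y0]).round(1),onz(c,*(ce[i]+[x0,y0]),z)[:2].round(1))
H,S,V=cv2.split(hsv)
blobs((H<16)&(S>150)&(V>110),225,"orange",(265,240,310,280))
blobs((V<50),261,"knob",(240,285,280,320))
blobs((V<75)&(S<120),204,"nuts",(235,190,350,285))
g=cv2.cvtColor(im,cv2.COLOR_BGR2GRAY)
ci=cv2.HoughCircles(g[195:265,255:325],cv2.HOUGH_GRADIENT,1,50,param1=100,param2=15,minRadius=19,maxRadius=28)
print(ci, onz(c,255+ci[0,0,0],195+ci[0,0,1],212))
cv2.imwrite("pics/crop.png",cv2.resize(im[185:315,230:360],None,fx=4.5,fy=4.5,interpolation=cv2.INTER_CUBIC))
E
```

```text
orange 8 [291.9 249.9] [598.1  67.7]
orange 24 [284.4 260.5] [576.8  82.2]
knob 140 [256.6 303. ] [494.6 131. ]
nuts 76 [255.7 196.1] [708.6 144.6]
nuts 87 [338.7 193.2] [717.4 -25.6]
nuts 8 [348.6 198.1] [707.4 -46.2]
nuts 8 [292.5 202.4] [696.9  68.9]
nuts 10 [338.8 207. ] [688.7 -26.1]
nuts 8 [273.5 206.5] [687.7 107.7]
nuts 24 [257.2 209.8] [680.5 140.7]
nuts 15 [238.2 214. ] [671.2 179.3]
nuts 52 [346.4 220. ] [662.1 -42. ]
nuts 106 [333.8 220.7] [660.3 -16.1]
nuts 645 [260.3 255.2] [587.7 132.4]
nuts 13 [237.8 224. ] [650.7 179.5]
nuts 9 [244. 220.] [659.  167.2]
nuts 378 [312.9 243.8] [612.2  26. ]
nuts 115 [244.2 239.8] [618.5 165.7]
nuts 22 [282.2 249.9] [599.1  88.2]
nuts 17 [341.6 262.2] [575.7 -32.8]
nuts 75 [302.  270.7] [557.4  47.3]
nuts 7 [255.4 273.4] [550.7 141.3]
[[[34.5 33.5 20.7]]] [642.07388702  73.75278214 212.        ]
```

View pics/crop.png

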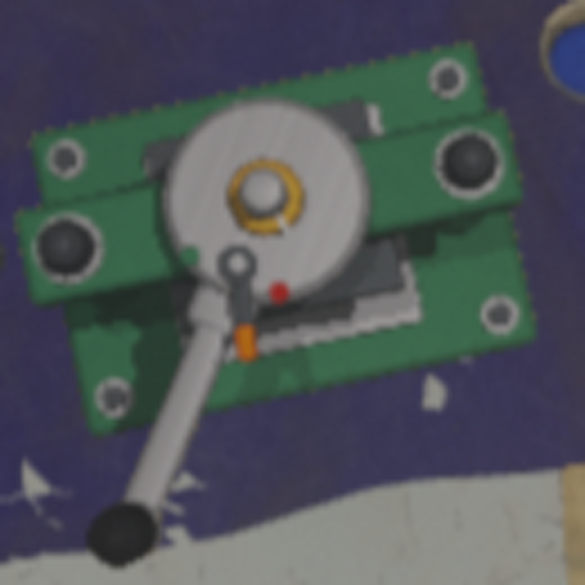

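```bash
python3 -m handwheel '[{"dz":0.04,"jaw":1},{"dx":0.03,"dy":-0.04,"dz":0.04,"jaw":1},{"dx":0.035,"dy":-0.047,"yaw":-0.06,"jaw":1},{"dx":0.035,"dy":-0.047,"yaw":-0.06,"jaw":1},{"dx":0.035,"dy":-0.047,"jaw":1}]' 60
python3 -m handwheel '[{"dx":0.035,"dy":-0.047,"jaw":1},{"dx":0.035,"dy":-0.047,"jaw":1},{"dx":0.035,"dy":-0.047,"jaw":1},{"dx":0.035,"dy":-0.047,"jaw":1},{"dx":0.035,"dy":-0.047,"jaw":1}]'
python3 -m handwheel '[{"dx":0.035,"dy":-0.047,"jaw":1},{"dx":0.035,"dy":-0.047,"jaw":1},{"dx":0.035,"dy":-0.047,"jaw":1},{"dx":0.035,"dy":-0.05,"jaw":1},{"jaw":1}]'
```

```text
validation failed for argument at $[0]...
validation failed for argument at $[0]...
validation failed for argument at $[0]...
```

```bash
python3 -m handwheel '[{"dx":0,"dy":0,"dz":0.04,"yaw":0,"jaw":1},{"dx":0.03,"dy":-0.04,"dz":0.04,"yaw":0,"jaw":1},{"dx":0.035,"dy":-0.047,"dz":0,"yaw":-0.06,"jaw":1},{"dx":0.035,"dy":-0.047,"dz":0,"yaw":-0.06,"jaw":1},{"dx":0.035,"dy":-0.047,"dz":0,"yaw":0,"jaw":1}]' 60
```

```text
clock: 0.72
position: [290.0, 423.7, 310.0]
tcp_rot: [0.0, 0.184, 0.983, -0.0]
force: [0.7, 0.3, -0.5]
width: 0.2
gripper_force: 0.0
```

```bash
python3 -m handwheel '[{"dx":0.038,"dy":-0.047,"dz":0,"yaw":0,"jaw":1},{"dx":0.038,"dy":-0.047,"dz":0,"yaw":0,"jaw":1},{"dx":0.038,"dy":-0.047,"dz":0,"yaw":0,"jaw":1},{"dx":0.038,"dy":-0.047,"dz":0,"yaw":0,"jaw":1},{"dx":0.038,"dy":-0.047,"dz":0,"yaw":0,"jaw":1}]'
python3 -m handwheel '[{"dx":0.033,"dy":-0.05,"dz":0,"yaw":0,"jaw":1},{"dx":0.033,"dy":-0.05,"dz":0,"yaw":0,"jaw":1},{"dx":0.025,"dy":-0.05,"dz":0,"yaw":0,"jaw":1},{"dx":0,"dy":0,"dz":0,"yaw":0,"jaw":1}]'
python3 - <<'E'
from h import *
o=monitor.get_obs();print(o["position"],o["qpos"],o["force"])
cv2.imwrite("pics/w1.png",capture("wrist"));print(get_calibration("wrist"))
E
```

```text
clock: 1.35
position: [480.0, 188.7, 309.9]
tcp_rot: [-0.0, 0.184, 0.983, 0.0]
force: [0.6, 0.7, 0.9]
width: -0.2
gripper_force: 0.0
clock: 1.85
position: [571.3, 36.8, 309.3]
tcp_rot: [-0.001, 0.187, 0.982, -0.001]
force: [-1.1, 1.3, -0.5]
width: -0.0
gripper_force: 0.0
[571.26136701  36.81851411 309.30273738] [-5.77080226e-02  5.25432656e-02  1.65062344e+00 -9.76208205e-04
  1.43974086e+00 -1.25205981e+00] [-1.06973291  1.31601139 -0.45942382]
{'intrinsics': array([[371.64829954,   0.        , 313.39481549],
       [  0.        , 371.64829954, 240.14909298],
       [  0.        ,   0.        ,   1.        ]]), 'origin': array([494.4272083 ,  68.86248666, 451.81065787]), 'attitude': array([0.1323432 , 0.81552935, 0.55608349, 0.09037873])}
```

View pics/w1.png

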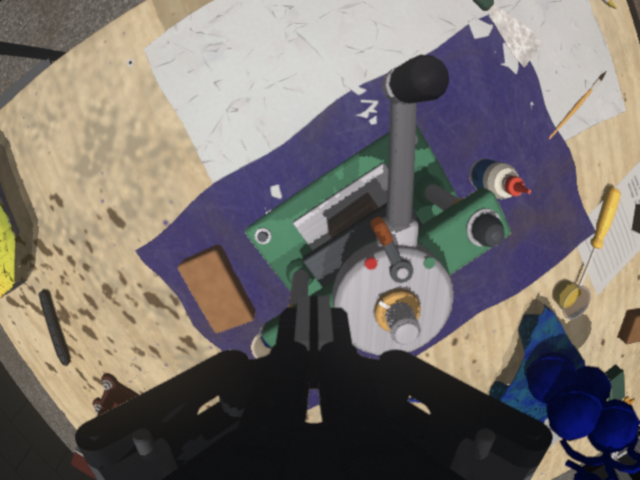

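Wrist view: orange tab at (383,232) beside the red dot, knob top at about (425,78), head centre at about (393,300), closed fingers at about (318,310). I'll cross-check these positions.

Run:
```python
from h import *
c=get_calibration("wrist")
for n,u,v,z in(("tabtop",381,227,232),("tabmid",384,232,225),("knobtop",427,78,261),("head",393,303,212),("tips",320,308,309)):
    print(n,onz(c,u,v,z,True)[:2].round(1))
```

```text
tabtop [570.   84.5]
tabmid [576.4  85.8]
knobtop [493.  132.4]
head [636.1  76.7]
tips [568.9  42.8]
```

```bash
python3 -m handwheel '[{"dx":0.002,"dy":0,"dz":-0.05,"yaw":0,"jaw":1},{"dx":0.002,"dy":0,"dz":-0.042,"yaw":0,"jaw":1},{"dx":0,"dy":0.005,"dz":0,"yaw":0,"jaw":1},{"dx":0,"dy":0,"dz":0,"yaw":0,"jaw":1}]'
python3 -m handwheel '[{"dx":0,"dy":0.01,"dz":0,"yaw":0,"jaw":1},{"dx":0,"dy":0.005,"dz":0,"yaw":0,"jaw":1},{"dx":0,"dy":0,"dz":0,"yaw":0,"jaw":1}]'
python3 -m handwheel '[{"dx":0.001,"dy":0.005,"dz":0,"yaw":0,"jaw":1},{"dx":0.001,"dy":0.005,"dz":0,"yaw":0,"jaw":1},{"dx":0,"dy":0,"dz":0,"yaw":0,"jaw":1}]'
```

```text
clock: 2.4
position: [574.8, 46.8, 220.0]
tcp_rot: [0.001, 0.183, 0.983, 0.0]
force: [-0.0, 0.5, 0.7]
width: -0.2
gripper_force: 0.0
clock: 2.78
position: [574.9, 61.0, 219.5]
tcp_rot: [0.001, 0.184, 0.983, 0.0]
force: [-0.5, -0.8, -0.3]
width: -0.7
gripper_force: 0.0
clock: 3.15
position: [576.2, 70.7, 218.1]
tcp_rot: [-0.0, 0.184, 0.983, 0.0]
force: [-1.4, -0.9, 0.5]
width: -0.0
gripper_force: 0.6
```

```bash
python3 -m handwheel '[{"dx":0.001,"dy":0.004,"dz":0,"yaw":0,"jaw":1},{"dx":0.001,"dy":0.004,"dz":0,"yaw":0,"jaw":1},{"dx":0,"dy":0,"dz":0,"yaw":0,"jaw":1}]'
python3 -m handwheel '[{"dx":0.001,"dy":0.004,"dz":0,"yaw":0,"jaw":1},{"dx":0.001,"dy":0.004,"dz":0,"yaw":0,"jaw":1},{"dx":0,"dy":0,"dz":0,"yaw":0,"jaw":1}]'
python3 - <<'E'
from h import *
im=capture("wrist");cv2.imwrite("pics/w2.png",im[150:390,260:580].repeat(2,0).repeat(2,1))
E
```

```text
clock: 3.52
position: [578.7, 79.2, 218.3]
tcp_rot: [0.0, 0.184, 0.983, 0.001]
force: [1.4, -0.3, 0.3]
width: -0.2
gripper_force: 0.1
clock: 3.9
position: [580.8, 87.0, 218.6]
tcp_rot: [0.0, 0.184, 0.983, 0.0]
force: [-0.9, -0.5, 0.3]
width: -0.2
gripper_force: 0.0
```

View pics/w2.png

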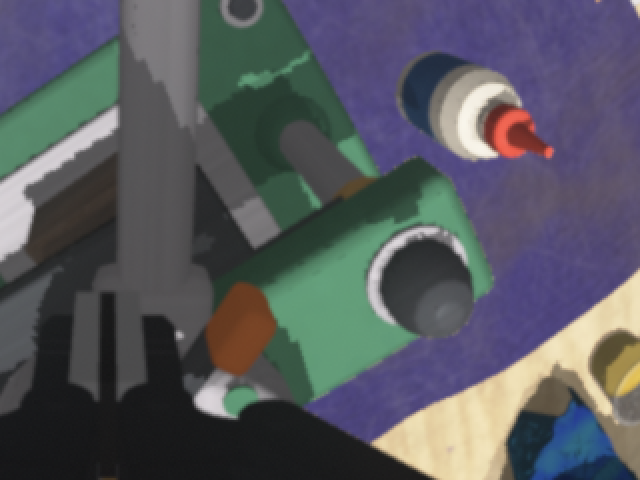

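The tab now sits at the green mark, clear of the finger, so the lever has snapped over. Next is the knob.

```bash
python3 -m handwheel '[{"dx":-0.003,"dy":-0.01,"dz":0.03,"yaw":0,"jaw":1},{"dx":0,"dy":0,"dz":0.06,"yaw":0,"jaw":1},{"dx":-0.045,"dy":0.025,"dz":0,"yaw":-0.13,"jaw":0},{"dx":-0.041,"dy":0.03,"dz":0,"yaw":-0.13,"jaw":0},{"dx":0,"dy":0,"dz":0,"yaw":-0.14,"jaw":0}]' 50
python3 - <<'E'
from h import *
o=monitor.get_obs();c=get_calibration("wrist");im=capture("wrist");print(o["position"],o["width"])
cv2.imwrite("pics/w3.png",im)
E
```

```text
clock: 4.58
position: [489.0, 133.1, 308.6]
tcp_rot: [-0.0, 0.377, 0.926, 0.0]
force: [1.2, 0.4, -0.3]
width: 54.6
gripper_force: 0.0
[489.02191817 133.09569372 308.64915211] 54.618622934373875
```

View pics/w3.png

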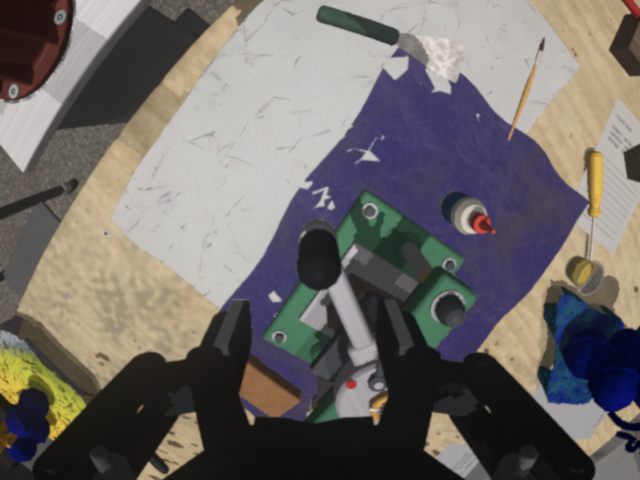

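Knob top is at about (319,268), centred between the open fingers. The tab is hidden on the green side, and the red mark is uncovered.

```bash
python3 - <<'E'
from h import *
c=get_calibration("wrist");print(onz(c,319,268,261,True),c["origin"])
E
python3 -m handwheel '[{"dx":0,"dy":0,"dz":0,"yaw":0,"jaw":0},{"dx":0.002,"dy":0,"dz":-0.045,"yaw":0,"jaw":0},{"dx":0.001,"dy":0,"dz":-0.044,"yaw":0,"jaw":0},{"dx":0,"dy":0,"dz":0,"yaw":0,"jaw":0}]'
```

```text
[491.20397775 136.16904312 261.        ] [431.65200569 189.98022165 451.03362948]
clock: 5.12
position: [491.5, 130.6, 215.0]
tcp_rot: [-0.004, 0.376, 0.927, -0.002]
force: [-0.4, -0.2, -0.3]
width: 85.3
gripper_force: 0.0
```

```bash
python3 -m handwheel '[{"dx":0.001,"dy":0.003,"dz":0.004,"yaw":0,"jaw":1},{"dx":0,"dy":0,"dz":0,"yaw":0,"jaw":1},{"dx":0,"dy":0,"dz":0,"yaw":0,"jaw":1},{"dx":0,"dy":0,"dz":0,"yaw":0,"jaw":1},{"dx":0,"dy":0,"dz":0,"yaw":0,"jaw":1}]' 50
```

```text
clock: 5.75
position: [496.0, 134.5, 225.3]
tcp_rot: [0.001, 0.376, 0.927, 0.0]
force: [-2.3, -1.2, 5.9]
width: 25.9
gripper_force: 49.4
```

```bash
cat > arc.py <<'E'
import numpy as np,sys
h0,st,n=map(float,sys.argv[1:4]);C=np.array([640.5,74.3]);R=157.5;p=.226
f=lambda h:C+R*np.array([np.cos(np.pi+p-h),np.sin(np.pi+p-h)])
for i in range(int(n)):
    h=h0+st*i;print(round(h+st,3),((f(h+st)-f(h))/1000).round(4),f(h+st).round(1))
E
python3 arc.py .62 -.15 11
python3 - <<'E'
from rig import monitor
print(monitor.get_obs()["qpos"])
E
```

```text
0.47 [-0.0074 -0.0224] [487.7 112.3]
0.32 [-0.004  -0.0233] [483.7  89.1]
0.17 [-0.0004 -0.0236] [483.2  65.5]
0.02 [ 0.0031 -0.0234] [486.3  42.1]
-0.13 [ 0.0065 -0.0227] [492.9  19.4]
-0.28 [ 0.0099 -0.0214] [502.7  -2. ]
-0.43 [ 0.013  -0.0197] [515.7 -21.8]
-0.58 [ 0.0158 -0.0176] [531.4 -39.3]
-0.73 [ 0.0182 -0.015 ] [549.7 -54.4]
-0.88 [ 0.0202 -0.0121] [569.9 -66.5]
-1.03 [ 0.0218 -0.009 ] [591.7 -75.5]
[ 1.28238662e-01 -1.76490540e-02  1.87985178e+00 -2.07177674e-04
  1.27727071e+00 -6.71900204e-01]
```

```bash
python3 -m handwheel '[{"dx":-0.0074,"dy":-0.0224,"dz":0,"yaw":0.15,"jaw":1},{"dx":-0.004,"dy":-0.0233,"dz":0,"yaw":0.15,"jaw":1},{"dx":-0.0004,"dy":-0.0236,"dz":0,"yaw":0.15,"jaw":1}]'
python3 -m handwheel '[{"dx":0,"dy":0,"dz":0,"yaw":0,"jaw":1}]'
```

```text
clock: 6.12
position: [484.8, 64.9, 225.3]
tcp_rot: [0.002, 0.157, 0.988, 0.001]
force: [2.9, 0.8, 2.2]
width: 25.6
gripper_force: 49.7
clock: 6.25
position: [484.8, 64.1, 225.3]
tcp_rot: [0.002, 0.161, 0.987, 0.0]
force: [-1.4, -0.0, 6.4]
width: 25.8
gripper_force: 50.0
```

Free-wheeling with low force. I'll carry on back to about −0.88.

```bash
python3 -m handwheel '[{"dx":0.0031,"dy":-0.0234,"dz":0,"yaw":0.15,"jaw":1},{"dx":0.0065,"dy":-0.0227,"dz":0,"yaw":0.15,"jaw":1},{"dx":0.0099,"dy":-0.0214,"dz":0,"yaw":0.15,"jaw":1},{"dx":0.013,"dy":-0.0197,"dz":0,"yaw":0.15,"jaw":1}]'
python3 -m handwheel '[{"dx":0.0158,"dy":-0.0176,"dz":0,"yaw":0.15,"jaw":1},{"dx":0.0182,"dy":-0.015,"dz":0,"yaw":0.15,"jaw":1},{"dx":0.0202,"dy":-0.0121,"dz":0,"yaw":0.15,"jaw":1},{"dx":0,"dy":0,"dz":0,"yaw":0,"jaw":1}]'
python3 - <<'E'
from h import *
o=monitor.get_obs();print(o["qpos"])
cv2.imwrite("pics/s4.png",cv2.resize(capture("scene")[170:330,200:400],None,fx=4,fy=3.75))
E
```

```text
clock: 6.75
position: [517.7, -21.9, 225.3]
tcp_rot: [0.002, -0.14, 0.99, 0.0]
force: [2.3, 2.9, 5.4]
width: 25.6
gripper_force: 49.9
clock: 7.25
position: [572.9, -66.8, 225.3]
tcp_rot: [0.002, -0.355, 0.935, -0.001]
force: [2.0, 1.4, 6.4]
width: 26.0
gripper_force: 50.6
[-2.38450806e-01  1.17618809e-01  1.73859802e+00  1.45577815e-03
  1.28111188e+00 -2.53650781e+00]
```

View pics/s4.png

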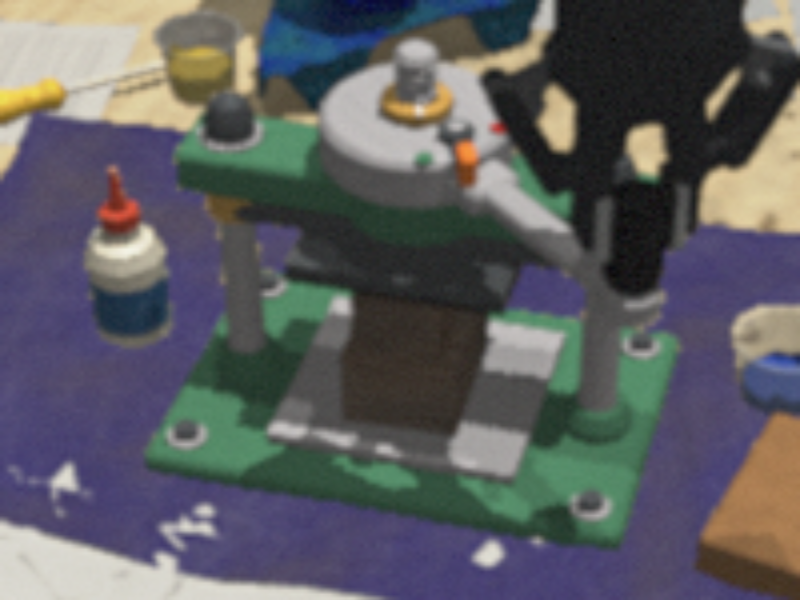

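The lever is on green, the handle is back at about −0.88 and the blocks haven't moved. Now the driving stroke.

```bash
cat > ft.py <<'E'
from rig import monitor
import numpy as np
o=monitor.get_obs();d=o["position"][:2]-[640.5,74.3];r=np.hypot(*d);e=d/r
h=np.pi+.226-(np.arctan2(d[1],d[0])%(2*np.pi));t=np.array([e[1],-e[0]])
F=o["force"];print("h %.3f r %.1f Ft %.1f Fr %.1f Fz %.1f MFz %.2f clk %.2f q6 %.2f"%(h,r,-F[:2]@t,F[:2]@e,F[2],o["moment"][2],o["clock"],o["qpos"][5]))
E
python3 ft.py
python3 -m handwheel '[{"dx":-0.0202,"dy":0.0121,"dz":0,"yaw":-0.15,"jaw":1},{"dx":-0.0182,"dy":0.015,"dz":0,"yaw":-0.15,"jaw":1},{"dx":-0.0158,"dy":0.0176,"dz":0,"yaw":-0.15,"jaw":1}]'; python3 ft.py
python3 -m handwheel '[{"dx":-0.013,"dy":0.0197,"dz":0,"yaw":-0.15,"jaw":1},{"dx":-0.0099,"dy":0.0214,"dz":0,"yaw":-0.15,"jaw":1}]'; python3 ft.py
python3 -m handwheel '[{"dx":-0.0065,"dy":0.0227,"dz":0,"yaw":-0.15,"jaw":1},{"dx":-0.0031,"dy":0.0234,"dz":0,"yaw":-0.15,"jaw":1}]'; python3 ft.py
python3 -m handwheel '[{"dx":0,"dy":0,"dz":0,"yaw":0,"jaw":1}]'; python3 ft.py; python3 arc.py .02 0.1 12
```

```text
h -0.895 r 156.4 Ft 0.6 Fr -0.8 Fz 5.8 MFz 0.05 clk 7.30 q6 -2.54
clock: 7.68
position: [518.3, -22.7, 225.3]
tcp_rot: [0.004, -0.136, 0.991, -0.002]
force: [6.6, -3.5, 3.4]
width: 25.4
gripper_force: 50.5
h -0.445 r 156.1 Ft 6.9 Fr -3.0 Fz 3.4 MFz 0.42 clk 7.67 q6 -2.02
clock: 7.92
position: [495.0, 18.1, 225.3]
tcp_rot: [0.003, 0.014, 1.0, -0.002]
force: [5.1, -5.0, 1.8]
width: 25.3
gripper_force: 50.4
h -0.142 r 156.0 Ft 6.5 Fr -2.9 Fz 1.8 MFz 0.46 clk 7.92 q6 -1.65
clock: 8.18
position: [484.7, 64.2, 225.3]
tcp_rot: [0.003, 0.163, 0.987, -0.002]
force: [3.2, -6.5, 4.7]
width: 25.4
gripper_force: 50.5
h 0.161 r 156.1 Ft 6.7 Fr -2.8 Fz 4.7 MFz 0.47 clk 8.18 q6 -1.25
clock: 8.3
position: [484.7, 65.5, 225.3]
tcp_rot: [0.002, 0.16, 0.987, -0.001]
force: [1.4, -4.3, 6.6]
width: 25.9
gripper_force: 50.8
h 0.170 r 156.1 Ft 4.3 Fr -1.2 Fz 6.6 MFz -0.07 clk 8.30 q6 -1.26
0.12 [-0.0024  0.0156] [483.9  57.6]
0.22 [-0.0009  0.0157] [483.   73.4]
0.32 [0.0007 0.0157] [483.7  89.1]
0.42 [0.0023 0.0156] [486.  104.7]
0.52 [0.0038 0.0153] [489.8 119.9]
0.62 [0.0053 0.0148] [495.1 134.8]
0.72 [0.0068 0.0142] [501.8 149. ]
0.82 [0.0081 0.0135] [510.  162.4]
0.92 [0.0095 0.0126] [519.4 175. ]
1.02 [0.0107 0.0116] [530.1 186.6]
1.12 [0.0118 0.0105] [541.9 197.1]
1.22 [0.0128 0.0092] [554.6 206.3]
```

```bash
sed -i 's/^F=.*/F=o["force"];T=-F[:2]@t+o["moment"][2]\/.157\n&/; s/"h %.3f/"TOT %.1f h %.3f/; s/%(h,r/%(T,h,r/' ft.py
python3 -m handwheel '[{"dx":-0.0001,"dy":0.0157,"dz":0,"yaw":-0.1,"jaw":1},{"dx":0.0015,"dy":0.0156,"dz":0,"yaw":-0.1,"jaw":1}]'; python3 ft.py
python3 -m handwheel '[{"dx":0.0031,"dy":0.0154,"dz":0,"yaw":-0.1,"jaw":1}]'; python3 ft.py
python3 -m handwheel '[{"dx":0,"dy":0,"dz":0,"yaw":0,"jaw":1}]'; python3 ft.py; python3 arc.py .47 .06 12
```

```text
clock: 8.55
position: [485.6, 95.2, 225.3]
tcp_rot: [0.002, 0.259, 0.966, -0.002]
force: [-0.2, -6.6, 7.8]
width: 25.7
gripper_force: 50.9
TOT 9.5 h 0.360 r 156.3 Ft 6.6 Fr -0.7 Fz 7.8 MFz 0.46 clk 8.55 q6 -0.99
clock: 8.68
position: [488.4, 110.8, 225.3]
tcp_rot: [0.001, 0.307, 0.952, -0.002]
force: [-2.2, -6.6, 8.7]
width: 25.6
gripper_force: 50.9
TOT 10.1 h 0.462 r 156.4 Ft 6.9 Fr 0.6 Fz 8.7 MFz 0.50 clk 8.68 q6 -0.86
clock: 8.8
position: [488.7, 111.9, 225.3]
tcp_rot: [0.001, 0.306, 0.952, -0.001]
force: [-1.5, -2.7, 8.8]
width: 25.5
gripper_force: 50.9
TOT 3.2 h 0.469 r 156.4 Ft 3.0 Fr 0.9 Fz 8.8 MFz 0.03 clk 8.80 q6 -0.86
0.53 [0.0026 0.0091] [490.2 121.4]
0.59 [0.0031 0.0089] [493.3 130.4]
0.65 [0.0036 0.0087] [496.9 139.1]
0.71 [0.0041 0.0085] [501.1 147.6]
0.77 [0.0046 0.0082] [505.7 155.8]
0.83 [0.0051 0.0079] [510.9 163.8]
0.89 [0.0056 0.0076] [516.5 171.4]
0.95 [0.006  0.0073] [522.5 178.6]
1.01 [0.0065 0.0069] [529.  185.5]
1.07 [0.0069 0.0065] [535.8 192. ]
1.13 [0.0072 0.0061] [543.1 198.1]
1.19 [0.0076 0.0056] [550.7 203.7]
```

```bash
echo 'import sys;sys.exit(T>12.3)' >> ft.py
python3 -m handwheel '[{"dx":0.0026,"dy":0.0091,"dz":0,"yaw":-0.06,"jaw":1}]'>/dev/null; python3 ft.py &&
python3 -m handwheel '[{"dx":0.0031,"dy":0.0089,"dz":0,"yaw":-0.06,"jaw":1}]'>/dev/null && python3 ft.py &&
python3 -m handwheel '[{"dx":0.0036,"dy":0.0087,"dz":0,"yaw":-0.06,"jaw":1}]'>/dev/null && python3 ft.py &&
python3 -m handwheel '[{"dx":0.0041,"dy":0.0085,"dz":0,"yaw":-0.06,"jaw":1}]'>/dev/null && python3 ft.py &&
python3 -m handwheel '[{"dx":0.0046,"dy":0.0082,"dz":0,"yaw":-0.06,"jaw":1}]'>/dev/null && python3 ft.py &&
python3 -m handwheel '[{"dx":0.0051,"dy":0.0079,"dz":0,"yaw":-0.06,"jaw":1}]'>/dev/null && python3 ft.py
```

```text
TOT 9.5 h 0.521 r 156.4 Ft 6.7 Fr 1.5 Fz 8.7 MFz 0.44 clk 8.93 q6 -0.78False
```

```bash
sed -i 's/sys.exit(T>12.3)/sys.exit(int(T>12.3))/' ft.py
python3 -m handwheel '[{"dx":0.0031,"dy":0.0089,"dz":0,"yaw":-0.06,"jaw":1}]'>/dev/null && python3 ft.py &&
python3 -m handwheel '[{"dx":0.0036,"dy":0.0087,"dz":0,"yaw":-0.06,"jaw":1}]'>/dev/null && python3 ft.py &&
python3 -m handwheel '[{"dx":0.0041,"dy":0.0085,"dz":0,"yaw":-0.06,"jaw":1}]'>/dev/null && python3 ft.py &&
python3 -m handwheel '[{"dx":0.0046,"dy":0.0082,"dz":0,"yaw":-0.06,"jaw":1}]'>/dev/null && python3 ft.py &&
python3 -m handwheel '[{"dx":0.0051,"dy":0.0079,"dz":0,"yaw":-0.06,"jaw":1}]'>/dev/null && python3 ft.py
```

```text
TOT 8.2 h 0.582 r 156.5 Ft 5.4 Fr 1.6 Fz 10.0 MFz 0.45 clk 9.05 q6 -0.71
TOT 9.2 h 0.642 r 156.6 Ft 6.5 Fr 0.8 Fz 10.6 MFz 0.44 clk 9.18 q6 -0.63
TOT 9.0 h 0.703 r 156.7 Ft 6.0 Fr 1.4 Fz 9.8 MFz 0.46 clk 9.30 q6 -0.56
TOT 9.2 h 0.763 r 156.8 Ft 6.4 Fr 1.2 Fz 9.9 MFz 0.44 clk 9.43 q6 -0.48
TOT 8.6 h 0.823 r 156.9 Ft 5.7 Fr 1.4 Fz 9.7 MFz 0.46 clk 9.55 q6 -0.41
```

```bash
python3 ft.py
```

```text
TOT 8.6 h 0.823 r 156.9 Ft 5.7 Fr 1.4 Fz 9.7 MFz 0.46 clk 9.55 q6 -0.41
```

```bash
python3 -m handwheel '[{"dx":0.0056,"dy":0.0076,"dz":0,"yaw":-0.06,"jaw":1}]'>/dev/null && python3 ft.py &&
python3 -m handwheel '[{"dx":0.006,"dy":0.0073,"dz":0,"yaw":-0.06,"jaw":1}]'>/dev/null && python3 ft.py &&
python3 -m handwheel '[{"dx":0.0065,"dy":0.0069,"dz":0,"yaw":-0.06,"jaw":1}]'>/dev/null && python3 ft.py &&
python3 -m handwheel '[{"dx":0.0069,"dy":0.0065,"dz":0,"yaw":-0.06,"jaw":1}]'>/dev/null && python3 ft.py &&
python3 -m handwheel '[{"dx":0.0072,"dy":0.0061,"dz":0,"yaw":-0.06,"jaw":1}]'>/dev/null && python3 ft.py
python3 -m handwheel '[{"dx":0,"dy":0,"dz":0,"yaw":0,"jaw":1}]'; python3 ft.py; python3 arc.py 1.13 -.15 12
```

```text
TOT 9.6 h 0.884 r 157.0 Ft 6.9 Fr 0.5 Fz 9.8 MFz 0.43 clk 9.68 q6 -0.34
TOT 8.8 h 0.944 r 157.1 Ft 6.1 Fr 1.4 Fz 10.4 MFz 0.42 clk 9.80 q6 -0.27
TOT 8.2 h 1.005 r 157.2 Ft 5.7 Fr 1.1 Fz 10.7 MFz 0.39 clk 9.93 q6 -0.20
TOT 8.4 h 1.065 r 157.3 Ft 5.6 Fr 1.3 Fz 10.7 MFz 0.43 clk 10.05 q6 -0.13
TOT 9.2 h 1.125 r 157.4 Ft 6.4 Fr 1.4 Fz 9.3 MFz 0.43 clk 10.18 q6 -0.06
clock: 10.3
position: [543.2, 198.1, 225.3]
tcp_rot: [-0.0, 0.598, 0.802, -0.0]
force: [-3.7, -1.7, 9.0]
width: 25.8
gripper_force: 51.0
TOT 5.0 h 1.131 r 157.4 Ft 3.9 Fr 0.9 Fz 9.0 MFz 0.17 clk 10.30 q6 -0.06
0.98 [-0.0174 -0.0159] [525.7 182.1]
0.83 [-0.0148 -0.0184] [510.9 163.8]
0.68 [-0.0119 -0.0204] [499.  143.4]
0.53 [-0.0087 -0.0219] [490.2 121.4]
0.38 [-0.0054 -0.023 ] [484.9  98.5]
0.23 [-0.0019 -0.0235] [483.   74.9]
0.08 [ 0.0017 -0.0235] [484.7  51.4]
-0.07 [ 0.0052 -0.023 ] [489.8  28.4]
-0.22 [ 0.0086 -0.022 ] [498.4   6.4]
-0.37 [ 0.0117 -0.0205] [510.2 -14.1]
-0.52 [ 0.0147 -0.0185] [524.8 -32.6]
-0.67 [ 0.0173 -0.0161] [542.1 -48.7]
```

```bash
python3 -m handwheel '[{"dx":-0.0174,"dy":-0.0159,"dz":0,"yaw":0.15,"jaw":1},{"dx":-0.0148,"dy":-0.0184,"dz":0,"yaw":0.15,"jaw":1},{"dx":-0.0119,"dy":-0.0204,"dz":0,"yaw":0.15,"jaw":1},{"dx":-0.0087,"dy":-0.0219,"dz":0,"yaw":0.15,"jaw":1},{"dx":-0.0054,"dy":-0.023,"dz":0,"yaw":0.15,"jaw":1}]' >/dev/null; python3 ft.py
python3 -m handwheel '[{"dx":-0.0019,"dy":-0.0235,"dz":0,"yaw":0.15,"jaw":1},{"dx":0.0017,"dy":-0.0235,"dz":0,"yaw":0.15,"jaw":1},{"dx":0.0052,"dy":-0.023,"dz":0,"yaw":0.15,"jaw":1}]'>/dev/null; python3 ft.py
python3 -m handwheel '[{"dx":0.0086,"dy":-0.022,"dz":0,"yaw":0.15,"jaw":1},{"dx":0.0117,"dy":-0.0205,"dz":0,"yaw":0.15,"jaw":1},{"dx":0.0147,"dy":-0.0185,"dz":0,"yaw":0.15,"jaw":1},{"dx":0,"dy":0,"dz":0,"yaw":0,"jaw":1}]'; python3 ft.py; python3 arc.py -.52 .08 21
```

```text
TOT -2.7 h 0.379 r 156.2 Ft -1.6 Fr -3.2 Fz 3.9 MFz -0.18 clk 10.93 q6 -0.99
TOT -2.4 h -0.075 r 155.9 Ft -1.1 Fr -5.0 Fz 4.5 MFz -0.21 clk 11.30 q6 -1.58
clock: 11.8
position: [527.5, -33.3, 225.3]
tcp_rot: [0.002, -0.182, 0.983, 0.0]
force: [1.7, 1.6, 7.1]
width: 25.5
gripper_force: 50.9
TOT 0.8 h -0.535 r 156.0 Ft -0.0 Fr -2.3 Fz 7.1 MFz 0.12 clk 11.80 q6 -2.14
-0.44 [-0.0082  0.0096] [516.7 -23. ]
-0.36 [-0.0074  0.0102] [509.3 -12.8]
-0.28 [-0.0065  0.0108] [502.7  -2. ]
-0.2 [-0.0057  0.0113] [497.1   9.2]
-0.12 [-0.0047  0.0117] [492.3  20.9]
-0.04 [-0.0038  0.012 ] [488.5  32.9]
0.04 [-0.0028  0.0123] [485.7  45.2]
0.12 [-0.0018  0.0125] [483.9  57.6]
0.2 [-0.0008  0.0126] [483.1  70.2]
0.28 [0.0002 0.0126] [483.2  82.8]
0.36 [0.0012 0.0125] [484.4  95.3]
0.44 [0.0022 0.0124] [486.6 107.7]
0.52 [0.0032 0.0122] [489.8 119.9]
0.6 [0.0041 0.0119] [493.9 131.8]
0.68 [0.0051 0.0115] [499.  143.4]
0.76 [0.006  0.0111] [504.9 154.5]
0.84 [0.0068 0.0106] [511.8 165. ]
0.92 [0.0077 0.01  ] [519.4 175. ]
1.0 [0.0084 0.0094] [527.9 184.4]
1.08 [0.0092 0.0086] [537. 193.]
1.16 [0.0098 0.0079] [546.8 200.9]
```

```bash
sed -i 's/12.3/11.0/' ft.py
W(){ python3 ft.py; }
python3 -m handwheel '[{"dx":-0.0082,"dy":0.0096,"dz":0,"yaw":-0.08,"jaw":1}]'>/dev/null && W &&
python3 -m handwheel '[{"dx":-0.0074,"dy":0.0102,"dz":0,"yaw":-0.08,"jaw":1}]'>/dev/null && W &&
python3 -m handwheel '[{"dx":-0.0065,"dy":0.0108,"dz":0,"yaw":-0.08,"jaw":1}]'>/dev/null && W &&
python3 -m handwheel '[{"dx":-0.0057,"dy":0.0113,"dz":0,"yaw":-0.08,"jaw":1}]'>/dev/null && W &&
python3 -m handwheel '[{"dx":-0.0047,"dy":0.0117,"dz":0,"yaw":-0.08,"jaw":1}]'>/dev/null && W &&
python3 -m handwheel '[{"dx":-0.0038,"dy":0.012,"dz":0,"yaw":-0.08,"jaw":1}]'>/dev/null && W &&
python3 -m handwheel '[{"dx":-0.0028,"dy":0.0123,"dz":0,"yaw":-0.08,"jaw":1}]'>/dev/null && W &&
python3 -m handwheel '[{"dx":-0.0018,"dy":0.0125,"dz":0,"yaw":-0.08,"jaw":1}]'>/dev/null && W
```

```text
TOT 2.7 h -0.451 r 156.0 Ft 1.6 Fr -2.1 Fz 6.1 MFz 0.16 clk 11.93 q6 -2.04
TOT 2.3 h -0.367 r 156.0 Ft 1.9 Fr -2.5 Fz 4.8 MFz 0.06 clk 12.05 q6 -1.94
TOT 7.7 h -0.291 r 156.0 Ft 5.9 Fr -1.1 Fz 4.3 MFz 0.28 clk 12.18 q6 -1.84
TOT 8.8 h -0.214 r 156.0 Ft 6.6 Fr -2.6 Fz 4.1 MFz 0.36 clk 12.30 q6 -1.74
TOT 9.2 h -0.134 r 156.0 Ft 6.8 Fr -1.2 Fz 4.7 MFz 0.37 clk 12.43 q6 -1.64
TOT 8.9 h -0.053 r 156.0 Ft 6.1 Fr -1.3 Fz 5.5 MFz 0.44 clk 12.55 q6 -1.53
TOT 9.3 h 0.028 r 156.0 Ft 6.5 Fr -0.6 Fz 5.6 MFz 0.43 clk 12.68 q6 -1.43
TOT 9.6 h 0.109 r 156.1 Ft 6.9 Fr -0.2 Fz 6.1 MFz 0.43 clk 12.80 q6 -1.32
```

```bash
W(){ python3 ft.py; }
python3 -m handwheel '[{"dx":-0.0008,"dy":0.0126,"dz":0,"yaw":-0.08,"jaw":1}]'>/dev/null && W &&
python3 -m handwheel '[{"dx":0.0002,"dy":0.0126,"dz":0,"yaw":-0.08,"jaw":1}]'>/dev/null && W &&
python3 -m handwheel '[{"dx":0.0012,"dy":0.0125,"dz":0,"yaw":-0.08,"jaw":1}]'>/dev/null && W &&
python3 -m handwheel '[{"dx":0.0022,"dy":0.0124,"dz":0,"yaw":-0.08,"jaw":1}]'>/dev/null && W &&
python3 -m handwheel '[{"dx":0.0032,"dy":0.0122,"dz":0,"yaw":-0.08,"jaw":1}]'>/dev/null && W &&
python3 -m handwheel '[{"dx":0.0041,"dy":0.0119,"dz":0,"yaw":-0.08,"jaw":1}]'>/dev/null && W &&
python3 -m handwheel '[{"dx":0.0051,"dy":0.0115,"dz":0,"yaw":-0.08,"jaw":1}]'>/dev/null && W
```

```text
TOT 8.0 h 0.190 r 156.1 Ft 5.4 Fr -1.2 Fz 7.8 MFz 0.41 clk 12.93 q6 -1.22
TOT 9.5 h 0.271 r 156.1 Ft 7.1 Fr -0.0 Fz 7.0 MFz 0.38 clk 13.05 q6 -1.11
TOT 9.2 h 0.351 r 156.3 Ft 6.6 Fr -0.1 Fz 8.1 MFz 0.40 clk 13.18 q6 -1.00
TOT 9.7 h 0.432 r 156.3 Ft 7.0 Fr 0.0 Fz 9.0 MFz 0.42 clk 13.30 q6 -0.90
TOT 11.4 h 0.511 r 156.5 Ft 8.0 Fr 1.0 Fz 9.2 MFz 0.53 clk 13.43 q6 -0.80
```

```bash
python3 -m handwheel '[{"dx":0,"dy":0,"dz":0,"yaw":0,"jaw":1}]'>/dev/null; python3 ft.py
python3 -m handwheel '[{"dx":0.0018,"dy":0.006,"dz":0,"yaw":-0.04,"jaw":1}]'>/dev/null; python3 ft.py
python3 -m handwheel '[{"dx":0,"dy":0,"dz":0,"yaw":0,"jaw":1}]'>/dev/null; python3 ft.py
```

```text
TOT 7.6 h 0.515 r 156.5 Ft 6.0 Fr 0.5 Fz 9.8 MFz 0.24 clk 13.55 q6 -0.80
TOT 13.4 h 0.546 r 156.5 Ft 9.4 Fr 1.0 Fz 9.8 MFz 0.64 clk 13.68 q6 -0.75
TOT 8.5 h 0.550 r 156.5 Ft 6.2 Fr 1.2 Fz 9.1 MFz 0.37 clk 13.80 q6 -0.75
```

```bash
python3 -m handwheel '[{"dx":0.0015,"dy":0.0044,"dz":0,"yaw":-0.03,"jaw":1}]'>/dev/null; python3 ft.py
python3 -m handwheel '[{"dx":0,"dy":0,"dz":0,"yaw":0,"jaw":1}]'>/dev/null; python3 ft.py
python3 -m handwheel '[{"dx":0,"dy":0,"dz":0,"yaw":0,"jaw":1}]'>/dev/null; python3 ft.py
```

```text
TOT 15.4 h 0.574 r 156.6 Ft 10.4 Fr 0.6 Fz 10.3 MFz 0.78 clk 13.93 q6 -0.71
TOT 11.7 h 0.577 r 156.6 Ft 8.5 Fr 0.4 Fz 9.6 MFz 0.49 clk 14.05 q6 -0.71
TOT 11.4 h 0.577 r 156.6 Ft 8.0 Fr 0.5 Fz 9.8 MFz 0.53 clk 14.18 q6 -0.71
```

It's stiffened to 15.4 N in motion, with about 11 N left at rest. Letting go.

```bash
python3 -m handwheel '[{"dx":0,"dy":0,"dz":0,"yaw":0,"jaw":0.4},{"dx":0,"dy":0,"dz":0,"yaw":0,"jaw":0},{"dx":0,"dy":0,"dz":0,"yaw":0,"jaw":0},{"dx":0,"dy":0,"dz":0,"yaw":0,"jaw":0}]'
python3 -m handwheel '[{"dx":0,"dy":0,"dz":0.03,"yaw":0,"jaw":0},{"dx":0,"dy":0,"dz":0.04,"yaw":0,"jaw":0},{"dx":-0.02,"dy":0.02,"dz":0.04,"yaw":0,"jaw":0},{"dx":-0.04,"dy":0.04,"dz":0,"yaw":0,"jaw":0},{"dx":-0.02,"dy":0.05,"dz":0,"yaw":0,"jaw":0}]'
python3 -m handwheel '[{"dx":0,"dy":0.05,"dz":0,"yaw":0,"jaw":0},{"dx":0,"dy":0,"dz":0,"yaw":0,"jaw":0}]'
python3 - <<'E'
from h import *
a=cv2.resize(capture("scene")[170:330,200:400],(440,352));b=cv2.resize(capture("top")[170:320,200:387],(440,352))
cv2.imwrite("pics/end.png",np.hstack([a[:,:360],b]))
E
```

```text
clock: 14.68
position: [493.4, 130.5, 223.1]
tcp_rot: [-0.0, 0.362, 0.932, 0.0]
force: [0.2, 1.2, -0.3]
width: 85.5
gripper_force: 0.0
clock: 15.3
position: [412.7, 241.0, 334.5]
tcp_rot: [0.001, 0.363, 0.932, 0.001]
force: [1.7, 1.3, -0.3]
width: 85.3
gripper_force: 0.0
clock: 15.55
position: [412.6, 292.9, 333.3]
tcp_rot: [-0.0, 0.36, 0.933, 0.0]
force: [-0.1, 0.2, -0.2]
width: 85.3
gripper_force: 0.0
```

View pics/end.png

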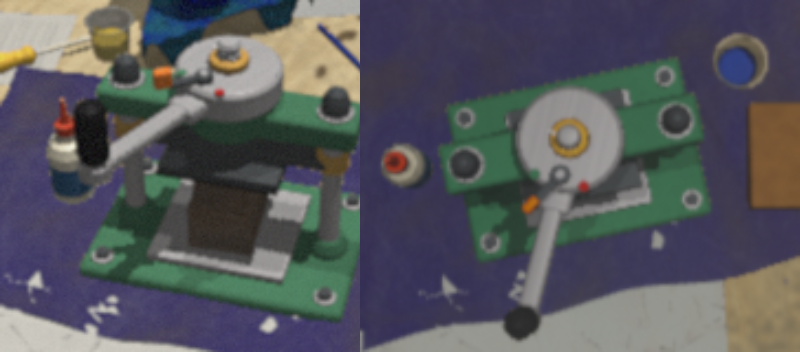

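The plate is down on the aligned blocks, the lever is at the green mark, the bystanders are untouched and the robot is clear.

```bash
python3 -c "
from rig import job
print(job.close_job())"
```

```text
the job is handed in; nothing more can be done
None
```

The job is handed in: the lever is on green, the back swing free-wheeled at 2–3 N, and the plate presses the blocks at about 15 N at the knob (about 11 N left at rest), with the blocks still in line, the other things untouched and the robot clear after about 16 s.

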